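# Work the combination dial and draw the bolt of the strong box

## Task

Unlock the small steel strong box: turn its dial right (clockwise) to 1 o'clock and pause there, then slowly left to the second number, where you feel the lock catch. Nobody remembers that number, only that it lies between half past 11 and 10 o'clock, so go by feel and never force it. Then draw the bolt fully open by its tab, gently, let go, and leave the salt shaker standing where it is.

Things in the scene. Friction and masses are not known exactly. Their poses are not given: they have to be found in the camera images.
- lock_case: Grey steel strong box, 116 x 230 mm, fixed. Origin: centre of its underside; +x to its back, +y to its left. Left half: lock housing with the dial, 115 mm wide, top 65 mm above the worktop. Right half: lid, top 40 mm, with a bolt that runs into the housing. 12 black clock marks round the dial: 12 o'clock is the broad one with a lozenge, at the back (+x); 3 o'clock is to the right (-y).
- dial_grip (a point): Grip point on the dial's upright axis, 92 mm above the worktop; in the case frame x 0, y 57.5 mm. The dial is a black disc, 62 mm across, face at 74 mm, with an aluminium finger bar 46 mm long, 12 mm thick, from 74 to 102 mm above the worktop; pinch its 12 mm from above. x axis: along the bar, the way its pointer line points; it turns with the dial.
- lock_dial (a joint): Dial angle, rad: 0 at 12 o'clock, growing clockwise (seen from above); 1 o'clock is 0.524, 10 is -1.047. Starts between 0.03 and 0.28. Turns with about 0.05 N m. Going right it carries a first wheel, which must be left at 1 o'clock within 0.11 rad (carried too far it cannot be brought back); going left, a second one.
- dial_pointer (a point): Outer end of the white pointer line on the dial's disc, 31 mm from the axis, 75 mm above the worktop; turns with the dial. On the way left the lock catches when a pin drops in, at a dial angle between -1.05 and -0.22. The dial then has some 0.08 rad of free play before a springy wall, felt as torque rising by some 4 N m per rad. Up to 0.2 N m is safe. Let go, it stays caught.
- lock_catch: The catch inside the housing, out of sight: a block with a sprung pin, in the case frame at x 0, y 23.5 mm. Its pose does not tell where the lock catches. The pin presses on the wheels with 2.5 N. Forcing the dial against the dropped pin, or the bolt against the undropped pin, loads it; it must never bear more than 10 N.
- bolt_tab (a point): Grip centre of the bolt's upright steel thumb tab, 84 mm above the worktop; in the case frame x 0, y -58 mm while shut. The tab is 12 mm thick along y, 24 mm wide along x, its top at 96 mm; the bolt guides are 59 mm high. Pinch its 12 mm from above, fingers to its left and right, opened at most 50 mm: the housing begins 52 mm to its left.
- lock_bolt (a joint): Travel of the bolt, m: 0 shut, 0.025 fully drawn, towards the box's right (-y of the case). It takes about 2 N once the lock has caught; before that it moves about 1 mm and stops on the pin.
- salt_shaker: Loose salt shaker, 44 mm across and 90 mm tall, to the right of the box; origin at the centre of its underside. Leave it standing where it is.

How it is judged (in metres and radians):
On the way, in this order (a step that is already met when the one before it is completed fails the run):
1. the dial stands at 1 o'clock, within 0.11 rad, for 0.3 s (value of joint lock_dial between 0.414 and 0.634 rad), for 0.3 s.
2. the dial has been turned left past 12, the bolt still shut (value of joint lock_dial below -0.12 rad and value of joint lock_bolt below 0.004 m), for 0.2 s.
At the end, for the whole second after the job is handed in: The bolt is drawn fully open (at least 21 of its 25 mm), the dial stands left of 12 where the lock caught, and the salt shaker stands upright (value of joint lock_bolt above 0.021 m and value of joint lock_dial below -0.12 rad and angle between salt_shaker's own z axis and vertical below 0.2 rad); the robot touches nothing.
It fails at once if the lock is forced: its catch bears more than 10 N (contact force between lock_catch and anything else above 10 N).
It fails at once if the salt shaker is pushed more than 30 mm away or knocked over (distance of salt_shaker from where it was at the start of the episode above 0.03 m or angle between salt_shaker's own z axis and vertical above 0.5 rad).
It also fails if it takes over 72 s, if anything falls off the work surface, if the arm or the gripper's body presses on something with over 40 N, if the wrist force passes 120 N, or if a joint passes its speed limit or range.

## Robot

A 6-joint arm with a two-finger parallel gripper is mounted at the origin on a cart in front of the work surface, level with it; the furniture and walls round the work are solid. World frame = base frame: x ahead of the robot, y to its left, z up, the work surface at z = 0. Lengths are in m, angles in degrees, forces in N, time in s.
With the tool pointing down it reaches from about 0.325 to 0.85 m from the base axis. Payload 15.5 kg.
Tool frame: the origin (TCP) lies midway between the tips of the shut fingers; the grasp point (between the pads) lies 19 mm behind it; z points along the fingers, y is the line along which they close (so a half turn about z gives the same grasp; the last joint's range is limited). The gripper opens to 91 mm and grips with 3 to 60 N. Pads are 32 mm wide; open, the fingers measure 118 mm over their backs; the gripper's body (76 mm by 178 mm) begins 60 mm behind the grasp point.
Start: joints at [-69.528, 28.281, 77.091, -0, 74.628, -5.472], TCP at [0.273, -0.562, 0.214] pointing down, gripper open.
Joint ranges: [-166.48, 166.48], [-47.26, 123.95], [12.59, 153.08], [-70.14, 250.14], [6.76, 159.57], [-176.63, 176.63]. Speed limits (degrees/s): [108.29, 108.29, 147.25, 172.46, 172.46, 172.46].

## Interface

Orientations are given as a 3x3 rotation matrix whose columns are the frame's x, y, z axes.
In Python, from bench import ctrl gives the robot as it stands. The module is installed in compiled form; this text tells all that it offers. Calls block until the motion is done:
- ctrl.goto(position, orientation): joint-space move of the TCP to a pose.
- ctrl.move_l(position, vel=0.15, ori=None, contact_N=None): straight line of the TCP; ori=None keeps the orientation; vel is the mean speed in m/s. With contact_N (N) it stops when the force on the tool has changed by that much, and returns True; else False.
- ctrl.movej(angles): joint-space move.
- ctrl.command_gripper(opening): opening from 0.0 (shut) to 1.0 (fully open); the grip force is fixed at half the most; returns when the fingers have stopped.
- ctrl.sleep(seconds).
- ctrl.ik(position, orientation): joint angles nearest the present ones, or None.
- ctrl.read_camera(name): name is "side" or "top" or "wrist"; returns the picture (420x560x3 uint8, blue, green, red); there is no depth.
- ctrl.camera_params(name): a dict with "fx", "fy", "cx", "cy" (pixels), "D" ([k1, k2, p1, p2, k3] as OpenCV has them; the pictures are not rectified), "pose" (4x4, takes a point from camera to world coordinates); the wrist camera has in their place "T_tool_cam" (4x4, takes a point from camera to tool coordinates, whose origin is the TCP and whose axes are the flange's). Camera axes: x right, y up, looking along -z (the intrinsics and any distortion apply to the point x, -y, -z); pixel columns grow to the right and rows downward; lengths in m; the calibration is good to about 2 mm. A picture is of the moment at which its call begins: read the wrist's pose just before it. camera_params takes no time and is no camera call.
A pose or a line that the arm cannot do raises ctrl.MotionError and nothing moves.
- ctrl.sign_off(): hands the job in; it is judged then, once.
Readings, each from a call of its own:
- ctrl.current_t(): time.
- ctrl.current_q(): joint angles.
- ctrl.current_dq(): joint speeds.
- ctrl.current_effort(): joint torques, N m.
- ctrl.current_tool_pos(): TCP position.
- ctrl.current_eef_rot(): TCP orientation.
- ctrl.current_contact_force(): force on the tool from outside, world axes, zero at the start.
- ctrl.current_wrist_torque(): the same for the moment, N m.
- ctrl.current_grip_width(): opening from 0.0 (shut) to 1.0 (fully open).
- ctrl.current_grasp_force(): force on a finger pad.
Only numpy, scipy, OpenCV 4.12 (cv2) and the standard library are available. Lean on these libraries where they do the work, as an engineer would, in place of code of your own. Each camera call takes 0.05 s, during which the arm holds its last target. There are 200 camera calls.

## Working session

There is one attempt and no reset: what is moved stays moved. The work goes in short steps, each a Python script; the robot and the scene stay as the last script left them, time stands still between calls to the robot, and variables do not carry over. Pictures are saved under pics/ and viewed, at most 10 in all, crops included, and the job is handed in when it is done.

```bash
mkdir -p pics; ls; python3 - <<'E'
from bench import ctrl
import cv2,numpy as np
np.set_printoptions(precision=4,suppress=True)
for n in ["side","top"]:
    cv2.imwrite(f"pics/{n}0.png",ctrl.read_camera(n)); print(n,ctrl.camera_params(n))
print(ctrl.camera_params("wrist"),ctrl.current_t(),ctrl.current_eef_rot(),ctrl.current_wrist_torque())
E
```

```text
pics
side {'fx': 473.6772029528191, 'fy': 473.6772029528191, 'cx': 279.7433172934682, 'cy': 212.079475367068, 'D': array([0.0499, 0.    , 0.    , 0.    , 0.    ]), 'pose': array([[ 0.1817,  0.3834, -0.9055, -0.3622],
       [-0.9832,  0.0857, -0.161 , -0.3023],
       [ 0.0158,  0.9196,  0.3926,  0.4288],
       [ 0.    ,  0.    ,  0.    ,  1.    ]])}
top {'fx': 523.8935888255974, 'fy': 523.8935888255974, 'cx': 276.3143182736873, 'cy': 208.30594405557486, 'D': array([-0.1325,  0.    ,  0.    ,  0.    ,  0.    ]), 'pose': array([[-0.006 ,  0.9975, -0.0698,  0.3673],
       [-0.9999, -0.0068, -0.0117, -0.189 ],
       [-0.0122,  0.0697,  0.9975,  1.1251],
       [ 0.    ,  0.    ,  0.    ,  1.    ]])}
{'fx': 354.7581752685799, 'fy': 354.7581752685799, 'cx': 275.5383930372526, 'cy': 209.7577797656545, 'D': array([0.0179, 0.    , 0.    , 0.    , 0.    ]), 'T_tool_cam': array([[ 0.0004,  0.9618,  0.2736,  0.0759],
       [ 1.    , -0.0005,  0.0005, -0.0007],
       [ 0.0006,  0.2736, -0.9618, -0.1704],
       [ 0.    ,  0.    ,  0.    ,  1.    ]])} 0.1 [[ 0.8992  0.4375 -0.0004]
 [ 0.4375 -0.8992  0.001 ]
 [ 0.0001 -0.0011 -1.    ]] [-0.0166  0.0012  0.059 ]
```

View pics/top0.png

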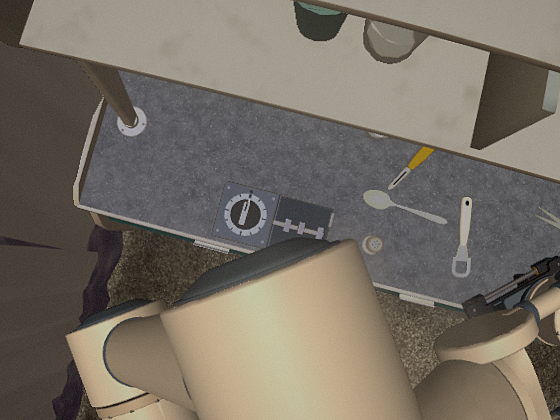

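View pics/side0.png

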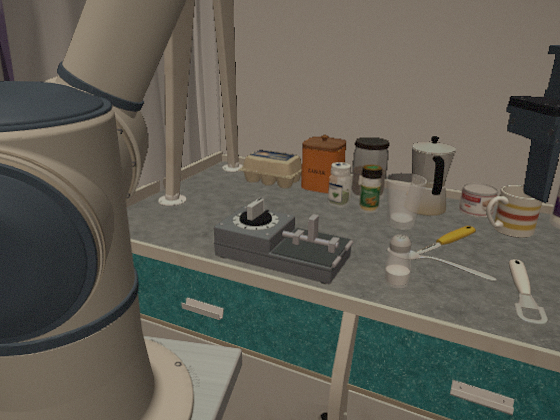

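The top view shows the dial at about (246,213), the bolt tab at (301,228) and the shaker at (373,244). There is an overhead shelf behind the box. I'll get a rough pose first, then look closer with the wrist camera.

```bash
cat > h.py <<'E'
from bench import ctrl
import cv2,numpy as np
np.set_printoptions(precision=4,suppress=True)
def cam(n,p=None,R=None):
    c=ctrl.camera_params(n); K=np.array([[c['fx'],0,c['cx']],[0,c['fy'],c['cy']],[0,0,1]])
    if n=='wrist':
        T=np.eye(4);T[:3,:3]=R;T[:3,3]=p;T=T@c['T_tool_cam']
    else: T=c['pose']
    return K,np.array(c['D']),T
def ray(px,z,K,D,T):
    u=cv2.undistortPoints(np.array([[px]],float),K,D)[0,0]
    d=T[:3,:3]@np.array([u[0],-u[1],-1.]); return T[:3,3]+d*(z-T[2,3])/d[2]
def proj(P,K,D,T):
    q=(np.atleast_2d(P)-T[:3,3])@T[:3,:3]*[1,-1,-1]
    return cv2.projectPoints(q,np.zeros(3),np.zeros(3),K,D)[0][:,0]
def Rd(a): # tool down, tool x at world angle a
    c,s=np.cos(a),np.sin(a); return np.array([[c,s,0],[s,-c,0],[0,0,-1.]])
E
python3 - <<'E'
from h import *
K,D,T=cam('top')
for px,z in [((246,213),.074),((301,228),.09),((373,244),.09),((335,212),.04),((226,183),.065),((280,193),.065),((268,246),.065),((215,235),.065)]: print(px,ray(px,z,K,D,T))
K,D,T=cam('side')
for px,z in [((256,218),.074),((313,222),.09),((400,240),.09)]: print(px,ray(px,z,K,D,T))
E
```

```text
(246, 213) [ 0.4318 -0.1156  0.074 ]
(301, 228) [ 0.4004 -0.2253  0.09  ]
(373, 244) [ 0.3676 -0.3675  0.09  ]
(335, 212) [ 0.4347 -0.298   0.04  ]
(226, 183) [ 0.4939 -0.0741  0.065 ]
(280, 193) [ 0.4726 -0.1842  0.065 ]
(268, 246) [ 0.3652 -0.1593  0.065 ]
(215, 235) [ 0.388  -0.0518  0.065 ]
(256, 218) [ 0.4191 -0.1189  0.074 ]
(313, 222) [ 0.3886 -0.2278  0.09  ]
(400, 240) [ 0.3488 -0.3733  0.09  ]
```

```bash
python3 - <<'E'
from h import *
a=np.radians(-15.5)
ctrl.goto([0.415,-0.165,0.25],Rd(a))
ctrl.sleep(.3)
p,R=ctrl.current_tool_pos(),ctrl.current_eef_rot()
im=ctrl.read_camera('wrist');cv2.imwrite('pics/w0.png',im);np.savez('w0.npz',p=p,R=R)
print(p,R,ctrl.current_q(),ctrl.current_t())
E
```

```text
[ 0.415  -0.1654  0.2499] [[ 0.9635 -0.2677 -0.0001]
 [-0.2677 -0.9635  0.0001]
 [-0.0001 -0.     -1.    ]] [-29.3828  11.5255  97.8552   0.0006  70.6259  76.1397] 2.0083
```

View pics/w0.png

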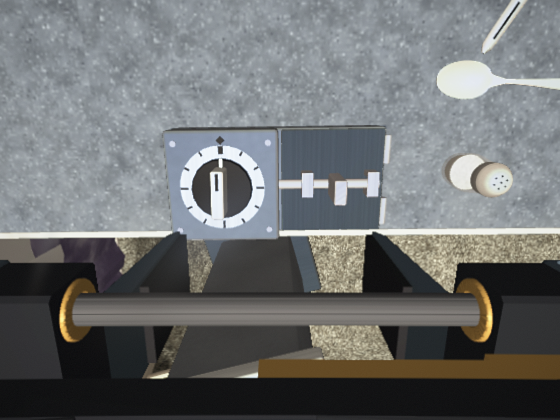

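The dial disc is at about (222,188), the 12 o'clock lozenge at (220,140), the tab top at (340,190) and the shaker at (493,180). I'll enlarge the image.

```bash
python3 - <<'E'
import cv2
im=cv2.imread('pics/w0.png')[115:250,150:400]
cv2.imwrite('pics/w0c.png',cv2.resize(im,None,fx=3.2,fy=3.2,interpolation=cv2.INTER_CUBIC))
E
```

```text
(no output)
```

View pics/w0c.png

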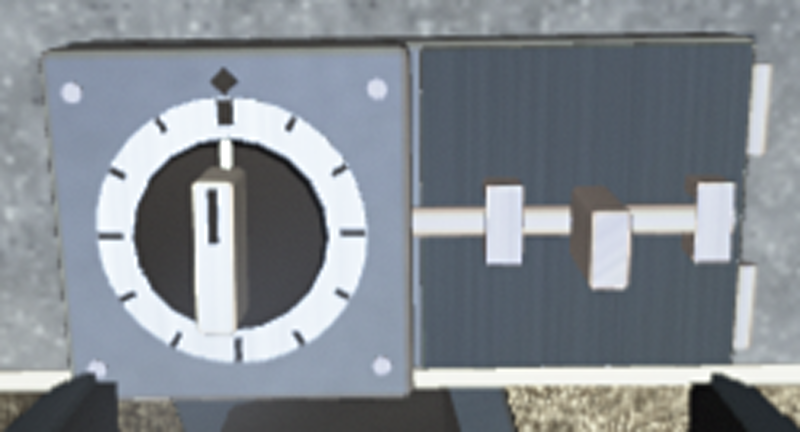

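```bash
cat > fit.py <<'E'
from h import *
from scipy.optimize import least_squares
f=np.load('w0.npz'); C=cam('wrist',f['p'],f['R'])
px=lambda l:np.array(l,float)/3.2+[150-.34,115-.34]
case=[(58,115,65),(58,0,65),(-58,0,65),(-58,115,65),(0,-58,96)]; pc=px([(45,52),(406,46),(411,397),(70,400),(610,249)])
ring=[0,90,180,270]; pr=px([(224,112),(352,233),(238,350),(111,236)])
bar=[(23,6),(23,-6),(-23,-6),(-23,6)]; pb=px([(193,182),(233,180),(238,333),(198,335)]); pp=px([(226,141)])
def model(v):
    x,y,yaw,r,th=v; P=[np.array(c)/1e3 for c in case]
    P+=[np.array([r*np.cos(np.radians(k)),.0575-r*np.sin(np.radians(k)),.066]) for k in ring]
    c,s=np.cos(th),np.sin(th)
    P+=[np.array([c*a+s*b,57.5-s*a+c*b,102])/1e3 for a,b in bar]
    P+=[np.array([.031*c,.0575-.031*s,.075])]
    P=np.array(P); c,s=np.cos(yaw),np.sin(yaw)
    return P@np.array([[c,s,0],[-s,c,0],[0,0,1]])+[x,y,0]
obs=np.vstack([pc,pr,pb,pp])
s=least_squares(lambda v:(proj(model(v),*C)-obs).ravel(),[.415,-.165,-.27,.042,.1],loss='soft_l1',x_scale=[.01,.01,.1,.01,.1])
print(s.x,np.degrees(s.x[2])); print((proj(model(s.x),*C)-obs))
v=s.x;c_,s_=np.cos(v[2]),np.sin(v[2])
for q in [(0,.0575),(0,-.058)]: print(v[0]+c_*q[0]-s_*q[1],v[1]+s_*q[0]+c_*q[1])
print('shaker',ray((497,181),.09,*C))
E
python3 fit.py
```

```text
[ 0.4132 -0.1684 -0.2562  0.0385  0.0285] -14.681022881189634
[[-3.6209 -0.8734]
 [ 1.3535 -0.5831]
 [ 1.1571  1.1583]
 [-0.0682  1.7044]
 [ 0.4731  0.287 ]
 [ 0.383  -0.1495]
 [ 0.3501 -0.3641]
 [ 0.2409 -0.4779]
 [ 0.078  -0.2698]
 [-0.8569 -0.374 ]
 [-0.0674  0.447 ]
 [-0.3031  1.1399]
 [-0.5865  0.3427]
 [-0.2767 -0.3552]]
0.42780942787841647 -0.11279636707429477
0.39853738983487796 -0.22452549393375626
shaker [ 0.3687 -0.3688  0.09  ]
```

```bash
cat >> h.py <<'E'
CY=-.2562
def ft(n=5,dt=.02):
    F=[];M=[]
    for _ in range(n): F.append(ctrl.current_contact_force());M.append(ctrl.current_wrist_torque());ctrl.sleep(dt)
    return np.mean(F,0),np.mean(M,0),np.std(M,0)[2]
def yaw(): R=ctrl.current_eef_rot(); return np.arctan2(R[1,0],R[0,0])
E
python3 - <<'E'
from h import *
R=Rd(CY-.0285)
ctrl.command_gripper(.5)
ctrl.goto([.4285,-.1133,.15],R)
ctrl.sleep(.2);print(ft(),ctrl.current_tool_pos())
print('contact',ctrl.move_l([.4285,-.1133,.082],vel=.08,contact_N=6))
print(ft(),ctrl.current_tool_pos())
ctrl.command_gripper(0.0); ctrl.sleep(.3)
print(ft(),ctrl.current_tool_pos(),ctrl.current_grip_width(),ctrl.current_grasp_force(),yaw()-CY,ctrl.current_q(),ctrl.current_t())
E
```

```text
(array([-0.1139, -0.3325,  0.0401]), array([0.0396, 0.0418, 0.0054]), np.float64(0.03460222469287298)) [ 0.4291 -0.1141  0.1511]
contact False
(array([-0.0276,  0.0292,  0.0887]), array([0.0597, 0.0371, 0.0198]), np.float64(0.0231633129403083)) [ 0.4288 -0.1134  0.0824]
(array([2.6863, 7.6958, 2.3324]), array([ 1.4294, -0.4115, -0.0086]), np.float64(0.023270447355649645)) [ 0.4286 -0.1127  0.082 ] 0.12869182202975754 30.000187754631042 -0.028797793899784152 [-22.504   25.7342 110.613    0.0715  43.6596  83.7734] 5.725
```

```bash
python3 - <<'E'
from h import *
R=Rd(CY-.0285); p=np.array([.4285,-.1133,.082])
for k in (1e-4,1e-4):
    F,_,_=ft(); p[:2]+=F[:2]*k; ctrl.move_l(list(p),vel=.05,ori=R); ctrl.sleep(.2)
    F,M,s=ft(8); print(p,F,M,s,yaw()-CY,ctrl.current_t())
q=ctrl.current_q(); print(q)
E
```

```text
[ 0.4288 -0.1126  0.082 ] [-1.7517 -0.732   4.6359] [-0.0807  0.436   0.0068] 0.02420604243629539 -0.028517683063552013 6.3917
[ 0.4286 -0.1126  0.082 ] [-0.1823  2.1062  4.6398] [ 0.3451  0.0136 -0.0003] 0.027239582815852908 -0.02857736409805145 7.0583
[-22.4532  25.7321 110.6182   0.0078  43.6377  83.8577]
```

```bash
python3 - <<'E'
from h import *
p=[.4286,-.1125,.082]
for th in [.11,.19,.27,.35,.43,.49,.525]:
    ctrl.goto(p,Rd(CY-th)); F,M,s=ft(4,.02); print(th,CY-yaw(),F,M[2],ctrl.current_t())
ctrl.sleep(.5)
F,M,s=ft(8); print(F,M,CY-yaw(),ctrl.current_grip_width(),ctrl.current_t())
i=ctrl.read_camera('top');cv2.imwrite('pics/t1.png',cv2.resize(i[170:270,200:350],None,fx=5,fy=5))
i=ctrl.read_camera('wrist');cv2.imwrite('pics/w1.png',i)
np.savez('w1.npz',p=ctrl.current_tool_pos(),R=ctrl.current_eef_rot())
E
```

```text
0.11 0.10764261759523752 [0.1991 1.195  4.8695] -0.001109264284607234 7.375
0.19 0.1871750416664838 [0.527  1.8628 5.0368] -0.04152988763116772 7.6917
0.27 0.26598529544352856 [1.3382 2.8695 5.2169] -0.03048889494619851 8.0083
0.35 0.34490301592507855 [1.9229 4.1887 5.1214] -0.019593301712087376 8.325
0.43 0.42509011207539615 [2.3905 4.8503 4.6115] -0.017724946334857522 8.6417
0.49 0.48508812724047223 [2.6082 5.4175 4.8538] -0.026723841892909255 8.9583
0.525 0.5201454628923828 [2.8287 5.5175 4.7971] -0.05861780769804824 9.275
[2.5002 5.5552 4.5655] [ 1.0693 -0.4548 -0.0415] 0.5200620906981662 0.12777627745806752 9.9083
```

View pics/w1.png

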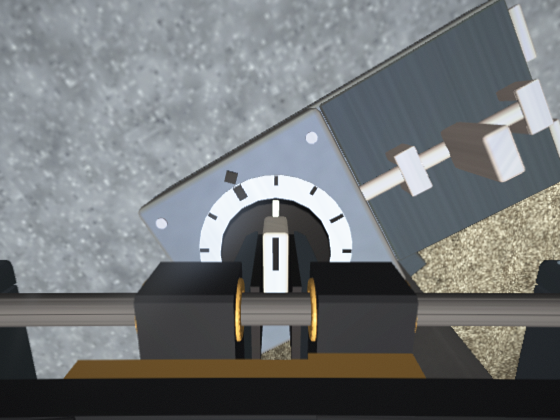

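The pointer sits on the 1 o'clock mark at (276,180). Now slowly left, going by feel.

```bash
python3 - <<'E'
from h import *
p=np.array([.4288,-.1121,.082]); th=.525; hist=[]; base=None
while th>-1.16:
    th-= .06 if th>-.1 else .015
    ctrl.goto(list(p),Rd(CY-th)); F,M,s=ft(5,.016)
    p[:2]+=np.clip(F[:2]*.4e-4,-2e-4,2e-4)
    hist.append(M[2]); 
    if len(hist)==9: base=np.median(hist[3:])
    if len(hist)%4==0 or (base is not None and abs(M[2]-base)>.06): print(round(th,3),round(CY-yaw(),4),F,round(M[2],3),ctrl.current_t())
    if base is not None and abs(M[2]-base)>.06:
        F,M,s=ft(12,.016); print('  recheck',M[2],base)
        if abs(M[2]-base)>.07: break
print(th,CY-yaw(),p,np.round(hist,3),ctrl.current_t())
E
```

```text
0.285 0.2797 [-0.7615 -0.7659  5.2621] 0.01 11.3417
0.045 0.0397 [-0.8297 -1.0193  5.2042] 0.032 12.675
-0.15 -0.1553 [-0.1603 -0.8514  5.2799] 0.03 14.0083
-0.21 -0.2152 [ 0.165  -0.335   5.8367] 0.026 15.3417
-0.27 -0.2753 [0.1589 0.1617 5.0198] 0.021 16.675
-0.33 -0.3352 [-0.0719 -0.514   4.9684] 0.013 18.0083
-0.39 -0.3953 [-0.0922 -0.293   5.0228] 0.038 19.3417
-0.45 -0.4552 [ 0.4577 -0.6401  5.0407] 0.007 20.675
-0.51 -0.5153 [-0.0552 -0.3878  5.4286] 0.048 22.0083
-0.57 -0.5753 [ 0.0007 -0.3144  5.2535] 0.031 23.3417
-0.63 -0.6336 [-0.1136 -0.5151  5.1725] 0.013 24.675
-0.69 -0.6936 [ 0.0157 -0.0387  5.4006] 0.001 26.0083
-0.75 -0.7535 [-0.3453 -0.4172  4.9286] 0.024 27.3417
-0.81 -0.8109 [0.171  0.0464 5.2008] 0.007 28.675
-0.87 -0.8708 [0.5263 0.1236 5.3665] -0.037 30.0083
  recheck -0.05359209104221028 0.027433234227023894
-0.8700000000000006 -0.8708497909466156 [ 0.4288 -0.1132  0.082 ] [ 0.048  0.032  0.039  0.01   0.029  0.044  0.018  0.032  0.026  0.015
  0.018  0.03   0.031  0.024  0.023  0.026  0.001  0.02   0.034  0.021
  0.034  0.048  0.051  0.013  0.     0.041  0.032  0.038  0.016  0.04
  0.044  0.007  0.024  0.026  0.034  0.048  0.038  0.045  0.031  0.031
  0.011  0.001  0.027  0.013 -0.013  0.006 -0.017  0.001 -0.008 -0.002
 -0.009  0.024 -0.025  0.007 -0.001  0.007  0.03  -0.015 -0.03  -0.037] 30.2083
```

```bash
python3 - <<'E'
from h import *
p=np.array([.4288,-.1132,.082]); th=-.87
for k in range(6):
    F,M,s=ft(14,.016); print(round(th,3),round(CY-yaw(),4),F,M.round(3),ctrl.current_t())
    if M[2]<-.11: break
    th-=.01; ctrl.goto(list(p),Rd(CY-th))
i=ctrl.read_camera('wrist');cv2.imwrite('pics/w2.png',i)
E
```

```text
-0.87 -0.8708 [ 0.3537 -0.2231  5.5519] [-0.083 -0.09  -0.046] 30.4417
-0.88 -0.8808 [-0.0027 -0.3033  5.6569] [-0.121 -0.054 -0.071] 30.925
-0.89 -0.8908 [-0.0816 -0.2571  5.667 ] [-0.118 -0.043 -0.092] 31.4083
-0.9 -0.9008 [ 0.2463 -0.1484  5.4974] [-0.133 -0.06  -0.108] 31.8917
-0.91 -0.9108 [-0.2661 -0.4879  5.5872] [-0.121 -0.049 -0.116] 32.375
```

View pics/w2.png

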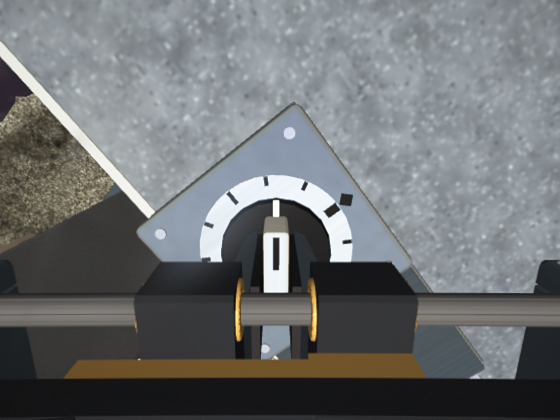

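The pointer lies between the 10 mark (265,181) and the 11 mark (305,186), and the dial moves with the tool. I'll check that the rising torque is the wall: a step or two further, then back off.

```bash
python3 - <<'E'
from h import *
p=np.array([.4288,-.1132,.082])
for th in [-.92,-.93,-.94]:
    ctrl.goto(list(p),Rd(CY-th)); F,M,s=ft(12,.016); print(round(th,3),F,M.round(3),ctrl.current_t())
    if M[2]<-.145: break
for d in [.01,.02,.03,.045,.06]:
    ctrl.goto(list(p),Rd(CY-th-d)); F,M,s=ft(8,.016); print('back',round(th+d,3),M.round(3),ctrl.current_t())
E
```

```text
-0.92 [ 0.0668 -0.3301  5.5559] [-0.121 -0.042 -0.125] 32.875
-0.93 [-0.0629 -0.4691  5.7323] [-0.127 -0.044 -0.146] 33.325
back -0.92 [-0.143 -0.045 -0.176] 33.7083
back -0.91 [-0.147 -0.055 -0.155] 34.0917
back -0.9 [-0.138 -0.054 -0.155] 34.475
back -0.885 [-0.126 -0.035 -0.128] 34.8583
back -0.87 [-0.128 -0.04  -0.099] 35.2417
```

```bash
python3 - <<'E'
from h import *
i3=ctrl.read_camera('wrist'); cv2.imwrite('pics/w3.png',i3)
for n in ['w1','w2','w3']:
    g=cv2.cvtColor(cv2.imread(f'pics/{n}.png'),6).astype(float)
    r=[]
    for y in range(202,214):
        w=np.clip(g[y,262:292]-110,0,None); r.append((w*np.arange(262,292)).sum()/w.sum())
    d=[]
    for y in range(245,265,4):
        w=np.clip(110-g[y,268:284],0,None); d.append((w*np.arange(268,284)).sum()/max(w.sum(),1))
    print(n,np.round(r,2),np.round(d,2))
E
```

```text
w1 [275.34 275.29 275.3  275.3  275.3  275.31 275.31 275.3  275.23 275.2
 275.2  275.2 ] [275.16 275.16 275.24 275.26 275.27]
w2 [275.61 275.63 275.64 275.63 275.63 275.63 275.63 275.62 275.62 275.63
 275.62 275.62] [275.69 275.69 275.68 275.67 275.68]
w3 [275.61 275.63 275.64 275.63 275.62 275.63 275.63 275.63 275.62 275.63
 275.63 275.63] [275.61 275.58 275.59 275.56 275.56]
```

```bash
python3 - <<'E'
from h import *
p=np.array([.4288,-.1132,.082])
for th in [-.85,-.83,-.81,-.79,-.77,-.79,-.81,-.83,-.85]:
    ctrl.goto(list(p),Rd(CY-th)); F,M,s=ft(10,.016); print(th,F,M.round(3),ctrl.current_effort()[5].round(3),ctrl.current_t())
E
```

```text
-0.85 [-0.0962 -0.3335  5.9606] [-0.117 -0.041 -0.084] -0.072 35.7083
-0.83 [-0.1835 -0.1577  5.897 ] [-0.099 -0.05  -0.049] -0.047 36.125
-0.81 [ 0.2623 -0.2099  5.5058] [-0.067 -0.041 -0.062] -0.03 36.5417
-0.79 [0.0774 0.0266 5.9459] [-0.048 -0.037 -0.02 ] -0.028 36.9583
-0.77 [ 0.0575 -0.1784  5.7653] [-0.021 -0.035 -0.017] -0.028 37.375
-0.79 [ 0.1574 -0.0108  5.731 ] [-0.049 -0.051  0.029] 0.028 37.7917
-0.81 [-0.1177 -0.2787  5.6656] [-0.086 -0.047  0.03 ] 0.026 38.2083
-0.83 [-0.1931 -0.165   5.8095] [-0.089 -0.046  0.001] 0.002 38.625
-0.85 [-0.1528 -0.019   5.7936] [-0.09  -0.055 -0.032] -0.022 39.0417
```

The torque is flat until about -0.81, then rises elastically and repeatably, so this is the wall with the lock caught. I'll leave the dial in the free play, let go and try the bolt gently.

```bash
python3 - <<'E'
from h import *
p=np.array([.4288,-.1132,.082])
ctrl.goto(list(p),Rd(CY+.79))
ctrl.command_gripper(.4); ctrl.move_l([.4288,-.1132,.15],vel=.15)
t=np.array([.399,-.2248])
ctrl.goto([*t,.15],Rd(CY)); ctrl.sleep(.1); print(ft(),ctrl.current_tool_pos(),ctrl.current_t())
i=ctrl.read_camera('wrist');cv2.imwrite('pics/w4.png',i)
print(ctrl.move_l([*t,.071],vel=.08,contact_N=6)); print(ctrl.current_tool_pos(),ctrl.current_t())
E
```

```text
(array([-0.1867,  0.1457,  0.2461]), array([0.0322, 0.0256, 0.011 ]), np.float64(0.03387504957541698)) [ 0.3991 -0.2239  0.1497] 41.2417
False
[ 0.3992 -0.225   0.0713] 42.4333
```

View pics/w4.png

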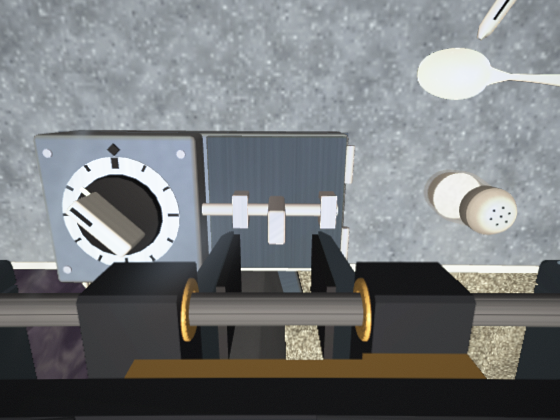

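The tab at (276,225) is centred between the fingers, the dial stays between 10 and 11, and the shaker at (490,210) is clear.

```bash
python3 - <<'E'
from h import *
d=np.array([np.sin(CY),-np.cos(CY)])  # case -y
ctrl.command_gripper(0); ctrl.sleep(.15)
p=np.array([.399,-.2248]); F,M,_=ft(5); print(F,F[:2]@d,ctrl.current_grip_width(),ctrl.current_tool_pos())
p=p+d*np.clip((F[:2]@d)*1e-4,-8e-4,8e-4); ctrl.move_l([*p,.071],vel=.03); F,_,_=ft(5); print(F,F[:2]@d)
for s in [.002,.004]:
    c=ctrl.move_l([*(p+d*s),.071],vel=.01,contact_N=5); F,_,_=ft(5); print(s,c,F,F[:2]@d,ctrl.current_tool_pos(),ctrl.current_t())
    if c: break
E
```

```text
[-0.1529  0.166   5.3576] -0.12179455669439289 0.12955284226629893 [ 0.3991 -0.2249  0.0711]
[-0.2116 -0.1979  5.8814] 0.24508745861691358
0.002 False [-0.4089 -0.4777  5.9686] 0.5657352083779863 [ 0.3986 -0.2268  0.0711] 43.9333
0.004 False [-0.5082  0.1668  5.9268] -0.032548236669360894 [ 0.3981 -0.2288  0.0711] 44.3667
```

```bash
python3 - <<'E'
from h import *
d=np.array([np.sin(CY),-np.cos(CY)]); p=np.array([.399,-.2248])
c=ctrl.move_l([*(p+d*.0255),.071],vel=.02,contact_N=7); F,_,_=ft(5); q=ctrl.current_tool_pos(); print(c,F,F[:2]@d,(q[:2]-p)@d,ctrl.current_grip_width(),ctrl.current_t())
if not c or (q[:2]-p)@d>.022:
    ctrl.command_gripper(.35); ctrl.move_l([q[0],q[1],.16],vel=.12)
    ctrl.goto([.40,-.2,.25],Rd(CY)); 
cv2.imwrite('pics/w5.png',ctrl.read_camera('wrist')); print(ctrl.current_t(),ft()[0])
E
```

```text
True [1.4521 2.3114 7.1305] -2.6039444089304586 0.02457555332823516 0.1303823382051774 45.45
47.3917 [-0.3784 -0.005   0.2725]
```

View pics/w5.png

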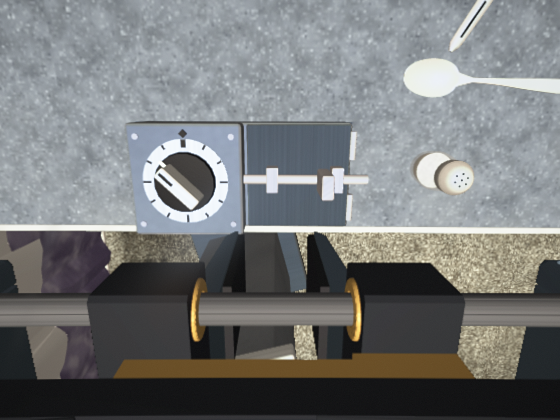

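The bolt is fully drawn: the tab at (328,187) is up against the right guide and its stop was felt at 24.6 mm. The dial is still caught and the shaker at (455,178) is standing.

```bash
python3 -c "
from bench import ctrl
print(ctrl.sign_off())"
```

```text
the job is handed in; nothing more can be done
None
```

The strong box is unlocked and handed in at about 47 s; the lock caught at roughly -0.74 rad (worked back from the springy wall felt near -0.81), the bolt was drawn 24.6 mm to its stop and released, and the salt shaker was not touched; the judge returned no verdict.

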